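Pull the fume extractor's filter plate and hold it to the light panel

ROBOT

A 6-joint arm with a two-finger parallel gripper is mounted at the origin on the work surface. World frame = base frame: x ahead of the robot, y to its left, z up, the work surface at z = 0. Lengths are in m, angles in rad, forces in N, time in s.
With the tool pointing down it reaches from about 0.225 to 0.875 m from the base axis. Payload 3.4 kg.
Tool frame: the origin (TCP) lies at the very end of the fingers, on their centre line; the grasp point (between the pads) lies 19 mm behind it (manip.hold_point_z is the distance from the TCP to the grasp point, in m); z points along the fingers, x is the direction in which the jaws open and shut, and the axes are right-handed (so a half turn about z gives the same grasp; the last joint's range is limited). The gripper opens to 85 mm and grips with 20 to 120 N. Pads are 22 mm wide; open, the fingers measure 114 mm over their backs; the gripper's body (76 mm by 85 mm) begins 54 mm behind the grasp point. The pads swing forward as they close: fully open they stand 13 mm farther back than shut.
Start: joints at [1.004, 0.276, 1.505, -0, 1.361, -0.121], TCP at [0.248, 0.519, 0.231] pointing down, gripper open.
Joint ranges: [-2.89, 2.89], [-0.75, 2.08], [0.22, 2.7], [-1.18, 4.32], [0.11, 2.71], [-2.7, 2.7]. Speed limits (rad/s): [2.57, 2.57, 3.14, 3.14, 3.14, 3.14].

INTERFACE

Orientations are given as a unit quaternion [w, x, y, z].
In Python, from rig import telemetry, cams, manip, finder gives the robot as it stands. The module is installed in compiled form; this text tells all that it offers.
- The arm moves only by the tool carry_out, never from a script. Its argument "rows" is a list that holds one entry, the list of rows, each a list of 5 numbers: the gripper's target within -1 to 1 (fully open at 1, half-way at 0, shut at -1), then the shift along the world's x, y, z in cm, then the turn about the world's z in rad. A call has 1 to 12 rows; each row shifts and turns the commanded pose from where the row before left it; what a row does not reach is not made up. A row lasts 1/10 s, in which the tool goes at most 50 mm and 8.59 degrees, less where a joint would pass 70% of its speed; a pose out of reach is approached as far as the arm can. A call with a gripper value outside its range is refused whole. The fingers move at their own pace and stop on an object; "force" is the grip in N (left out, the last holds). Time passes only in rows, so rows that do not move let the fingers close. It gives the time, the measured TCP pose, the force and the opening at its end, in the units of the state.
- telemetry.get_state(): the state, without advancing time (a new reading comes with each control period).
- cams.get_image(name): name is "scene" or "top" or "wrist"; returns a dict with "image" (480x640x3 uint8, red, green, blue), "camera_matrix" (3x3 intrinsics, pixels), "eye" and "attitude" of the camera in the world. Camera axes: x right, y down, z forward; pixel columns grow to the right and rows downward; lengths in m; the calibration is good to about 2 mm. A picture is of the moment at which its call begins. There is no depth.
- manip.sign_off(): hands the job in, once; it reports no verdict.
Trained networks look in a picture, given as the dict that the camera call returned (one of the last four; its "shot" number tells which), for a name from the list of things; names that differ only in an ending like _2 or _b are one class to them, and where a whole thing is asked for, a point or a joint stands for the part that bears it (a point fixed in the world has none). Each returns a list of dicts, best first, with "confidence" (0 to 1); they miss things now and then, are a little off and sometimes report something else, mostly with a low value. They report only what shows in the picture. A call takes as long as a camera call.
- finder.boxes_of(picture, thing): "xy" ([column, row] in pixels, amid what is visible of it).
The state is a dict: "clock": time; "qpos": joint angles; "qd": joint speeds; "effort": joint torques, N m; "position": TCP position; "ee_rot": TCP orientation; "contact_force": force on the tool from outside, world axes, zero at the start; "moment": the same for the moment, N m; "width": finger opening in m.
Only numpy, scipy, OpenCV 4.12 (cv2) and the standard library are available. Lean on these libraries where they do the work, as an engineer would, in place of code of your own. Each camera call takes 0.05 s, during which the arm holds its last target.

TASK

Lift the fume extractor's cover flap right up and leave it open, then draw out the filter plate hidden beneath it: the one with the broad flat pull tab, not the blank plate with the round stud, which stays in its slot. Hold the filter plate upright in front of the middle of the light panel, level with it, broad face square to the lit face and about 80 mm away, without the plate touching the panel, and finish while still holding it there, still. Leave the other things on the bench where they are.

Things in the scene. Friction and masses are not known exactly. Their poses are not given: they have to be found in the camera images.
- extractor: Fixed grey metal box 130 (x) x 200 (y) x 100 mm high, front -x, origin under its centre on the bench. Open-topped under the flap, 5 mm walls. Inside, a deck 65 mm above the bench has two slots (103 mm along x, 12 mm wide, floor 10 mm above the bench) centred at y +37 and -37 mm. A plate stands in each, in either order; tab and stud end 6 to 14 mm below the rim.
- flap (a joint): Angle of the cover flap (rad): 0 shut, 1.57 upright, 1.9 stop. Hinged along the extractor's far (+x) top edge. It may start slightly ajar. It weighs 0.12 kg and its friction hinge keeps it where it is left.
- flap_bar (a point): Centre of the flap's lift bar: a black plastic cylinder 26 mm long, 12 mm in diameter, lying along the extractor's y axis, 24 mm in front (-x) of the flap's front edge on two lugs, nothing beneath it. Pinch it by its two ends from above; it turns between the fingers as the flap swings. Axes: the flap's (those of the extractor when shut).
- flap_hinge (a point): Point on the hinge axis of the flap, at the middle of the far top edge of the extractor; the axis runs along the extractor's y. The bar's centre is 154 mm from it, and 2.5 mm above its level when the flap is shut.
- filter_tab (a point): Centre of the pull tab of the filter plate: tab 36 mm long (x), 8 mm thick (y), 30 mm high (z), along the middle of the plate's upper edge, ending 15 mm above this point. Grip it across its thickness (y). The plate is loose in its slot and lifts straight up. About 0.09 kg, of aluminium.
- filter_plate (a point): Centre of the flat part of the filter plate: 90 mm long (x), 8 mm thick (y), 54 mm high (z), aluminium frame with grey ribbed filter on both broad faces (+y and -y). It lies 42 mm straight below the tab's centre; the plate's lower edge is 27 mm below it.
- blank_stud (a point): On the stud of the blank plate, 69 mm above its lower edge: stud 8 mm in diameter with a head 14 mm in diameter, ending 7 mm above this point (14 mm below the rim), on a plain aluminium plate of the same size as the filter plate, in the other slot.
- panel_face (a point): Centre of the lit white face of the light panel, 95 mm above the bench. The panel is fixed, black, upright, 170 mm wide (y), 140 mm high (from 25 to 165 mm above the bench), 18 mm thick. The lit face looks along this frame's -x; z is up.
- phone_shell: Bystander: open phone shell, 150 x 72 x 8 mm, lying flat; origin under its centre.
- parts_tray: Bystander: shallow open tray, 85 x 120 x 20 mm; origin under its centre.
- tape_roll: Bystander: white tape roll, 52 mm across, 18 mm high, lying flat; origin under its centre.
- screwdriver: Bystander: screwdriver 150 mm long, lying on the bench.

How it is judged:
On the way, in this order (a step that is already met when the one before it is completed fails the run):
1. the flap is lifted to about upright (over 1.3 rad) with the filter plate still in its slot (value of joint flap above 1.3 rad and z of filter_plate in the frame of extractor below 0.06 m), for 0.2 s.
2. the filter plate is drawn clear of the extractor, in the gripper (z of filter_plate in the frame of extractor above 0.12 m and contact force between filter and the fingers above 1 N), for 0.2 s.
At the end, for the whole second after the job is handed in: Filter plate held still in the gripper clear of panel and extractor, centre 40-125 mm before the lit face, within 35 mm sideways, 30 mm below to 35 mm above its centre, parallel within 0.22 rad, upright within 0.2 rad; flap beyond 1.2 rad; blank plate in its slot (x of filter_plate in the frame of panel_face between -0.125 and -0.04 m and y of filter_plate in the frame of panel_face between -0.035 and 0.035 m and z of filter_plate in the frame of panel_face between -0.03 and 0.035 m and angle between the y axis of filter_plate and the x axis of panel_face, either way round below 0.22 rad and angle between filter_plate's own z axis and vertical below 0.2 rad and contact force between filter and the fingers above 1 N and contact force between filter and panel below 0.2 N and contact force between filter and extractor below 0.2 N and linear speed of filter below 0.03 m/s and value of joint flap above 1.2 rad and z of blank_stud in the frame of extractor below 0.09 m); the arm keeps its last pose, push and grip.
It fails at once if the blank plate is pulled up more than 20 mm (z of blank_stud in the frame of extractor above 0.1 m).
It fails at once if the filter plate touches the light panel (contact force between filter and panel above 1 N).
It fails at once if a bystander is moved more than 25 mm (distance of any of phone_shell, parts_tray, tape_roll, screwdriver from where it was at the start of the episode above 0.025 m).
It also fails if it takes over 54 s, if anything falls off the work surface, if the arm or the gripper's body presses on something with over 40 N, if the wrist force passes 120 N, or if a joint passes its speed limit or range.

## Working session

There is one attempt and no reset: what is moved stays moved. The work goes in short steps, Python scripts to look and compute and a tool call to move; the robot and the scene stay as the last step left them, time stands still between calls to the robot, and variables do not carry over. Pictures are saved under pics/ and viewed, and the job is handed in when it is done.

Besides the shell and the picture viewer there is one more tool, called after "Request:" in YAML: its name, and indented under it one key for each argument. carry_out: Moves the arm, as the interface text tells. Its arguments: {"type":"object","properties":{"rows":{"type":"array","items":{"type":"array","items":{"type":"array","items":{"type":"number"}}}},"force":{"type":"number"}},"required":["rows"]}

```bash
mkdir -p pics; cat > h.py <<'E'
import numpy as np, cv2
from rig import telemetry, cams, manip, finder
from scipy.spatial.transform import Rotation as R
def rot(a):
    a=np.array(a,float)
    if a.shape==(3,3): return a
    return R.from_quat(a[[1,2,3,0]]).as_matrix()
def shot(n,f=None):
    p=cams.get_image(n)
    if f: cv2.imwrite('pics/'+f,cv2.cvtColor(p['image'],cv2.COLOR_RGB2BGR))
    return p
def ray(p,px):
    K=np.array(p['camera_matrix']);d=rot(p['attitude'])@np.linalg.solve(K,[px[0],px[1],1.])
    return np.array(p['eye'],float),d/np.linalg.norm(d)
def atz(p,px,z):
    o,d=ray(p,px);return o+d*(z-o[2])/d[2]
def tri(obs):
    A=np.zeros((3,3));b=np.zeros(3);rs=[ray(p,x) for p,x in obs]
    for o,d in rs:
        M=np.eye(3)-np.outer(d,d);A+=M;b+=M@o
    X=np.linalg.solve(A,b)
    return X,[np.linalg.norm((np.eye(3)-np.outer(d,d))@(X-o)) for o,d in rs]
def proj(p,X):
    K=np.array(p['camera_matrix']);c=rot(p['attitude']).T@(np.array(X)-np.array(p['eye']));u=K@c;return u[:2]/u[2]
E
python3 - <<'E'
from h import *
s=telemetry.get_state();print(s)
P={n:shot(n,n+'0.png') for n in ('scene','top','wrist')}
for n,p in P.items():
    print(n,np.round(p['eye'],3),np.round(p['attitude'],3),np.round(p['camera_matrix'],0).tolist())
    for t in ['extractor','flap','flap_bar','panel_face','phone_shell','parts_tray','tape_roll','screwdriver','filter_tab','blank_stud']:
        try: print(' ',t,[(np.round(b['xy']),round(b['confidence'],2)) for b in finder.boxes_of(p,t)][:3])
        except Exception as e: print(t,e)
E
```

```text
{'clock': 0.0, 'qpos': array([ 1.00401153e+00,  2.76586361e-01,  1.50616170e+00,  2.16714177e-05,
        1.36070417e+00, -1.21001378e-01]), 'qd': array([-6.83156938e-04, -7.04693263e-04, -3.47340226e-04, -1.40312936e-06,
        1.78978326e-03,  1.47435072e-03]), 'effort': array([ 1.46727354e-03, -4.16756094e+01, -2.45806092e+01, -2.01236671e-04,
        1.11288676e-02, -1.41925059e-05]), 'position': array([0.24762378, 0.51834492, 0.23043326]), 'ee_rot': array([ 3.87720291e-04,  8.45921902e-01,  5.33305982e-01, -8.45158849e-04]), 'contact_force': array([-0.02831135, -0.18422354, -0.86153311]), 'moment': array([-0.03885544,  0.03846882,  0.00490352]), 'width': 0.08523174210093853}
scene [ 1.079 -0.407  0.889] [-0.305  0.823  0.451 -0.162] [[559.0, 0.0, 324.0], [0.0, 559.0, 235.0], [0.0, 0.0, 1.0]]
  extractor [(array([422., 232.]), 0.77), (array([210., 256.]), 0.48)]
  flap [(array([429., 217.]), 0.64)]
  flap_bar [(array([430., 215.]), 0.79)]
  panel_face [(array([178., 334.]), 0.56)]
  phone_shell [(array([350., 364.]), 0.85)]
  parts_tray [(array([276., 243.]), 0.8)]
  tape_roll [
[... 211 characters left out ...]
[0.0, 498.0, 246.0], [0.0, 0.0, 1.0]]
  extractor [(array([211., 212.]), 0.96)]
  flap [(array([208., 212.]), 0.77)]
  flap_bar [(array([214., 210.]), 0.56)]
  panel_face [(array([482., 249.]), 0.62)]
  phone_shell [(array([358., 154.]), 0.82), (array([213., 211.]), 0.23)]
  parts_tray [(array([343., 300.]), 0.82)]
  tape_roll []
  screwdriver [(array([415., 324.]), 0.66), (array([343., 298.]), 0.37)]
  filter_tab []
  blank_stud []
wrist [0.186 0.548 0.372] [0.116 0.838 0.529 0.072] [[427.0, 0.0, 326.0], [0.0, 427.0, 238.0], [0.0, 0.0, 1.0]]
  extractor []
  flap []
  flap_bar []
  panel_face []
  phone_shell []
  parts_tray []
  tape_roll []
  screwdriver []
  filter_tab []
  blank_stud []
```

View pics/scene0.png

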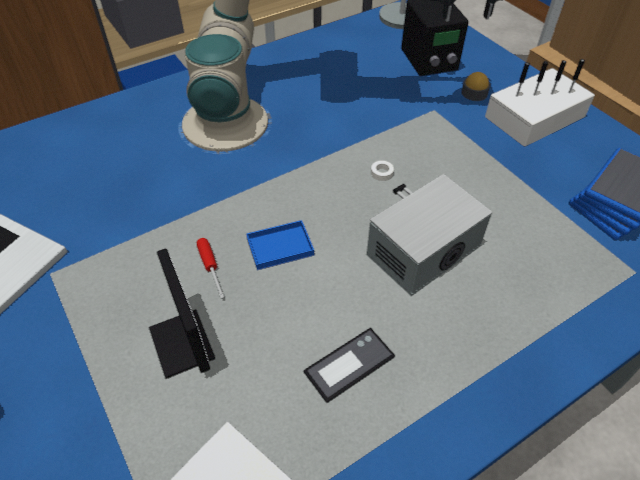

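View pics/top0.png

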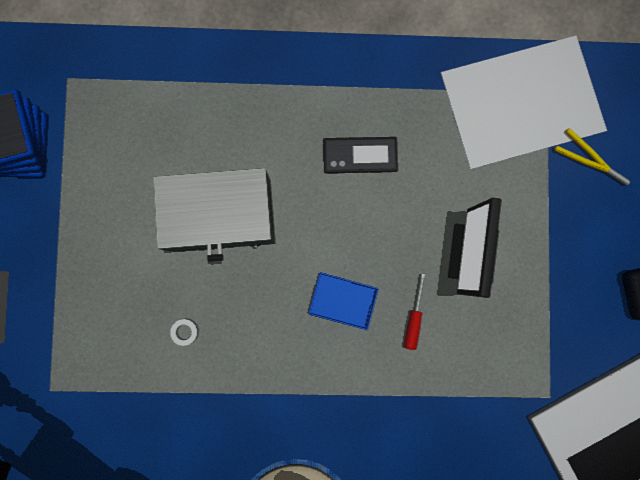

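```bash
python3 - <<'E'
import cv2
t=cv2.imread('pics/top0.png');s=cv2.imread('pics/scene0.png')
def c(im,x,y,w,h,f,k): cv2.imwrite('pics/'+f,cv2.resize(im[y:y+h,x:x+w],None,fx=k,fy=k,interpolation=cv2.INTER_CUBIC))
c(t,145,160,140,110,'t_ext.png',5);c(t,430,190,80,115,'t_pan.png',5)
c(s,355,165,145,130,'s_ext.png',5);c(s,140,240,80,140,'s_pan.png',4)
E
```

```text
(no output)
```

View pics/t_ext.png

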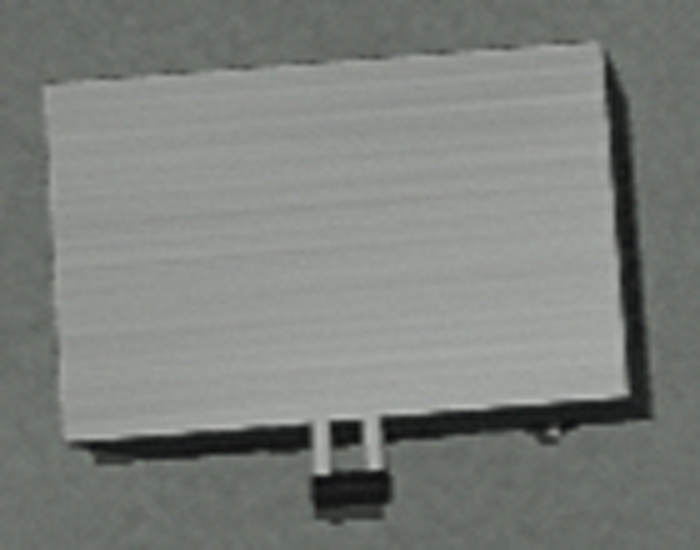

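View pics/t_pan.png

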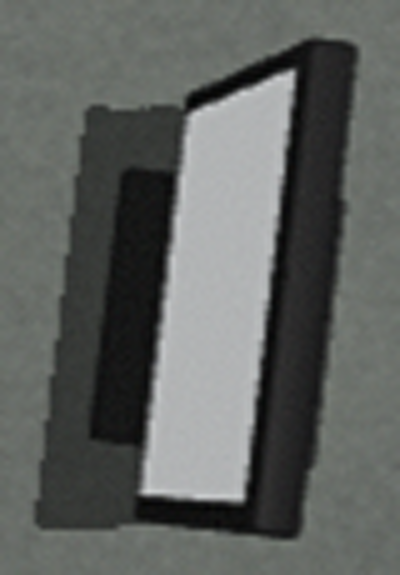

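View pics/s_ext.png

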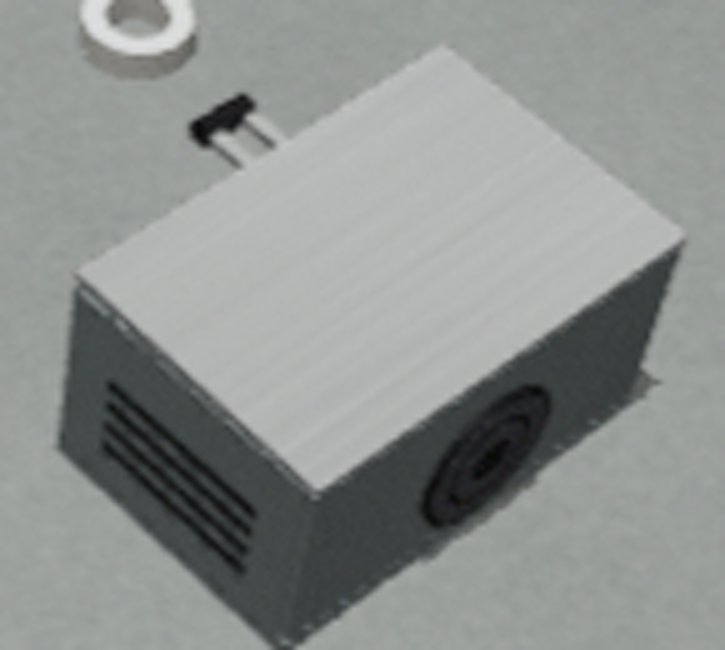

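View pics/s_pan.png

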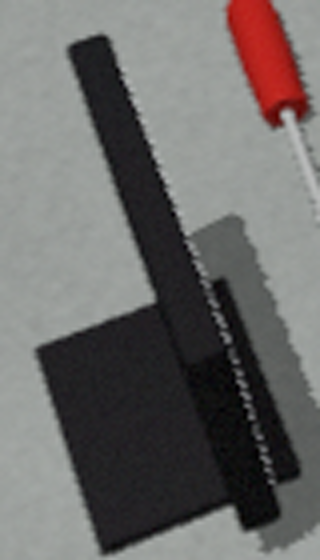

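```bash
python3 - <<'E'
from h import *
t=shot('top');s=shot('scene')
obs=dict(A=((154,177.4),(491.8,212.4)),B=((265.4,168.6),(418.6,263.4)),C=((270.6,239.4),(370.6,220)),D=((158,248),(443.6,174)),bar=((215.2,258),(399.8,189)),P1=((481,295.4),(167.5,250)),P2=((491.6,199),(195.5,326)))
X={}
for k,(a,b) in obs.items():
    X[k],r=tri([(t,a),(s,b)]);print(k,np.round(X[k],4),np.round(r,4))
f=lambda v:np.degrees(np.arctan2(v[1],v[0]))
print('ext x dir',f(X['A']-X['D']),f(X['B']-X['C']),'y dir',f(X['A']-X['B']),f(X['D']-X['C']))
print('panel y dir',f(X['P1']-X['P2']),np.linalg.norm(X['P1']-X['P2']), (X['P1']+X['P2'])/2)
for k in obs:
  if k[0]=='P':
    print(k,atz(t,obs[k][0],.165),atz(s,obs[k][1],.165))
for n,px,z in [('tape',(184,332),.018),('trayUL',(319,273),.02),('trayUR',(377,290),.02)]: print(n,atz(t,px,z))
E
```

```text
A [0.6437 0.2637 0.1024] [0. 0.]
B [0.665  0.0655 0.1036] [0.0005 0.0005]
C [0.537  0.0526 0.1061] [0.0008 0.0008]
D [0.517  0.2495 0.1092] [0.0004 0.0004]
bar [0.5017 0.1494 0.107 ] [0.0007 0.0007]
P1 [ 0.4465 -0.3065  0.1608] [0.002 0.002]
P2 [ 0.6092 -0.3264  0.1626] [0.0003 0.0003]
ext x dir 6.386855304964081 5.73279292944925 y dir 96.11602460787896 95.79058742951466
panel y dir 173.02762744095241 0.1639138543218524 [ 0.52788392 -0.31645141  0.16171493]
P1 [ 0.44567873 -0.30697318  0.165     ] [ 0.45164846 -0.3054876   0.165     ]
P2 [ 0.60895624 -0.32528228  0.165     ] [ 0.61058494 -0.32689574  0.165     ]
tape [0.36077845 0.22121143 0.018     ]
trayUL [ 0.47938647 -0.03641596  0.02      ]
trayUR [ 0.44843418 -0.15051727  0.02      ]
```

Request:
carry_out:
  rows:
    - [[0.3,2.1,-3.1,0,0.046],[0.3,2.1,-3.1,0,0.046],[0.3,2.1,-3.1,0,0.046],[0.3,2.1,-3.1,0,0.046],[0.3,2.1,-3.1,0,0.046],[0.3,2.1,-3.1,0,0.046],[0.3,2.1,-3.1,0,0.046],[0.3,2.1,-3.1,0,0.046],[0.3,2.1,-3.1,0,0.046],[0.3,2.1,-3.1,0,0.046],[0.3,2.1,-3.1,0,0.046],[0.3,2.2,-3.0,0,0.046]]
  force: 40

```text
clock: 2.95
position: [0.5016, 0.1464, 0.2315]
ee_rot: [0.0, 0.668, 0.744, 0.0]
contact_force: [0.9, -0.1, -0.0]
width: 0.0554
```

```bash
python3 - <<'E'
from h import *
p=shot('wrist','w1.png');s=telemetry.get_state();print(s['clock'],s['position'],s['width'],s['contact_force']);m=rot(s['ee_rot']);print(np.degrees(np.arctan2(m[1,0],m[0,0])),m[:,2])
print(p['eye'])
print([(np.round(b['xy'],1),b['confidence']) for b in finder.boxes_of(p,'flap_bar')])
print(proj(p,[.5017,.1494,.107]))
E
```

```text
3.0 [0.50584699 0.14173466 0.23138416] 0.05552734304566828 [ 3.51876778 -3.05611012  0.92245543]
96.10389277637094 [ 0.00474151 -0.00519899 -0.99997524]
[0.43382431 0.13836028 0.37299354]
[(array([329.2, 322.7]), 0.71), (array([ 27.5, 368.4]), 0.65)]
[331.93311252 228.44128394]
```

View pics/w1.png

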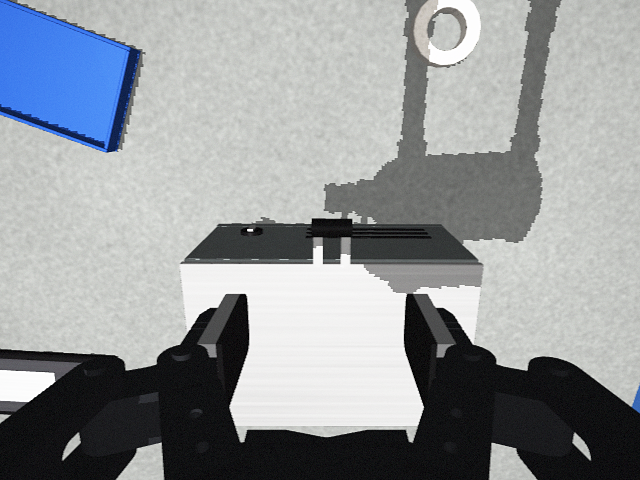

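Request:
carry_out:
  rows:
    - [[0.2,0,0,0,0],[0.2,0,0,0,0],[0.2,0.1,0.2,-3,0],[0.2,0,0,-4,0],[0.2,0,0,-3,0],[0.2,0,0,0,0],[0.2,0,0,0,0]]

```text
clock: 3.75
position: [0.5016, 0.1508, 0.1318]
ee_rot: [-0.0, 0.668, 0.744, -0.0]
contact_force: [0.4, 0.2, 0.3]
width: 0.0513
```

```bash
python3 - <<'E'
from h import *
p=shot('wrist','w2.png');s=telemetry.get_state();print(s['clock'],s['position'],s['width'],s['contact_force']);m=rot(s['ee_rot']);print(np.degrees(np.arctan2(m[1,0],m[0,0])),m[:,2])
print(proj(p,[.5017,.1494,.107]))
E
```

```text
3.8 [0.50270222 0.1507831  0.13278131] 0.051483292170806605 [-0.44582963 -0.28886194 -0.16770793]
96.15630859207025 [ 2.36141484e-03  6.11312515e-04 -9.99997025e-01]
[324.51787528 286.84346719]
```

View pics/w2.png

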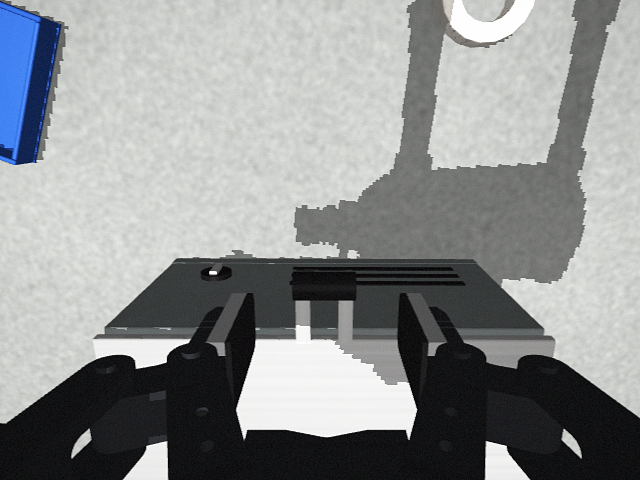

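Request:
carry_out:
  rows:
    - [[0.2,0,0,-2,0],[0.2,0,0,-2,0],[0.2,0,0,0,0],[-0.8,0,0,0,0],[-0.8,0,0,0,0],[-0.8,0,0,0,0],[-0.8,0,0,0,0],[-0.8,0,0,0,0]]
  force: 30

```text
clock: 4.6
position: [0.5033, 0.1501, 0.0922]
ee_rot: [0.001, 0.669, 0.744, 0.001]
contact_force: [1.5, 0.7, 1.2]
width: 0.0253
```

```bash
python3 - <<'E'
from h import *
p=shot('wrist','w3.png');s=telemetry.get_state();print(s['clock'],s['position'],s['width'],s['contact_force'])
th=np.arange(0.05,1.81,.11)
r=.154;x=-r*np.cos(th);z=r*np.sin(th)
print(np.round(np.c_[th[1:],np.diff(x)*100*.9945,np.diff(x)*100*.1045,np.diff(z)*100],2))
E
```

```text
4.65 [0.50332919 0.15005718 0.0920277 ] 0.024994332485272094 [2.59836752 1.10477836 0.33240363]
[[ 0.16  0.18  0.02  1.68]
 [ 0.27  0.36  0.04  1.65]
 [ 0.38  0.54  0.06  1.6 ]
 [ 0.49  0.71  0.07  1.54]
 [ 0.6   0.87  0.09  1.45]
 [ 0.71  1.03  0.11  1.34]
 [ 0.82  1.17  0.12  1.22]
 [ 0.93  1.29  0.14  1.09]
 [ 1.04  1.4   0.15  0.94]
 [ 1.15  1.5   0.16  0.78]
 [ 1.26  1.57  0.17  0.61]
 [ 1.37  1.63  0.17  0.43]
 [ 1.48  1.67  0.18  0.25]
 [ 1.59  1.68  0.18  0.06]
 [ 1.7   1.68  0.18 -0.13]]
```

View pics/w3.png

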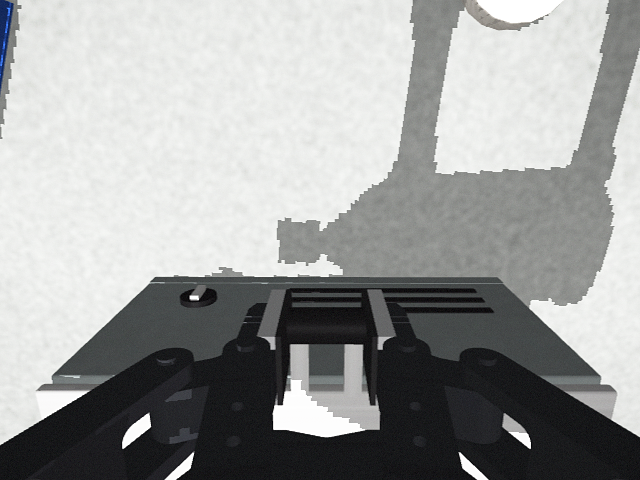

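Request:
carry_out:
  rows:
    - [[-0.8,0.18,0.02,1.68,0],[-0.8,0.36,0.04,1.65,0],[-0.8,0.54,0.06,1.6,0],[-0.8,0.71,0.07,1.54,0],[-0.8,0.87,0.09,1.45,0],[-0.8,0,0,0,0]]

```text
clock: 5.25
position: [0.5287, 0.1527, 0.1715]
ee_rot: [-0.0, 0.669, 0.744, 0.0]
contact_force: [-0.9, 0.2, 0.4]
width: 0.0251
```

Request:
carry_out:
  rows:
    - [[-0.8,1.03,0.11,1.34,0],[-0.8,1.17,0.12,1.22,0],[-0.8,1.29,0.14,1.09,0],[-0.8,1.4,0.15,0.94,0],[-0.8,1.5,0.16,0.78,0],[-0.8,1.57,0.17,0.61,0],[-0.8,1.63,0.17,0.43,0],[-0.8,1.67,0.18,0.25,0],[-0.8,1.68,0.18,0.06,0],[-0.8,1.4,0.15,-0.1,0],[-0.8,0,0,0,0],[-0.8,0,0,0,0]]

```text
clock: 6.45
position: [0.6725, 0.1678, 0.2369]
ee_rot: [0.0, 0.669, 0.744, 0.0]
contact_force: [0.4, -0.7, 5.6]
width: 0.025
```

```bash
python3 - <<'E'
from h import *
p=shot('wrist','w4.png');shot('scene','s4.png');s=telemetry.get_state();print(s['clock'],s['position'],s['width'],s['contact_force'])
E
```

```text
6.55 [0.67207648 0.16774849 0.23691882] 0.025207495046673502 [ 0.36381328 -0.20165944  4.94993902]
```

View pics/w4.png

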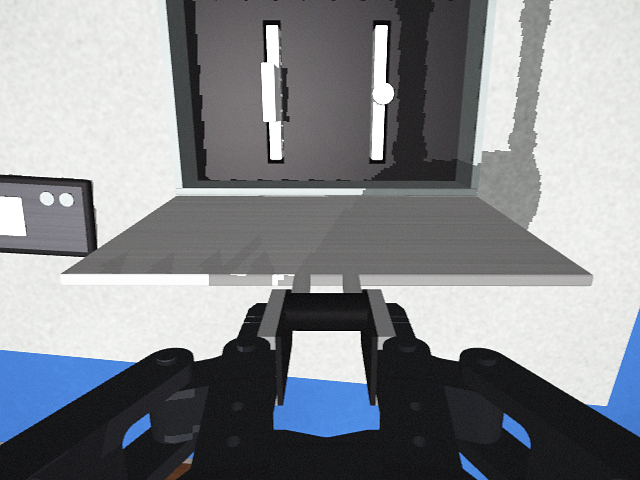

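View pics/s4.png

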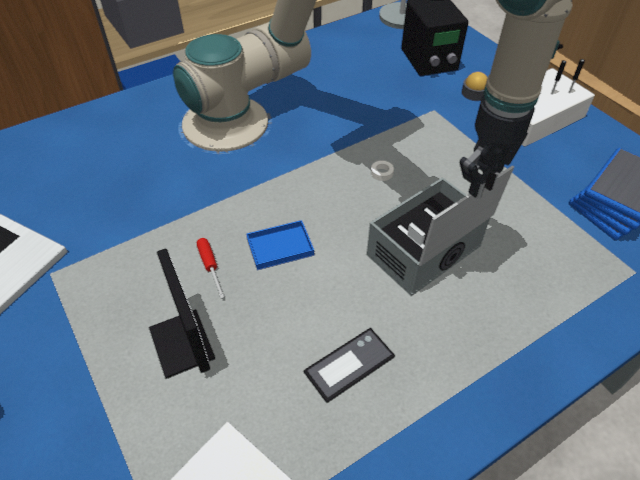

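Request:
carry_out:
  rows:
    - [[0.2,0,0,0,0],[0.2,0,0,0,0],[0.2,0,0,0,0],[0.2,0,0,2,0],[0.2,0,0,4,0],[0.2,-2,-1,0,0],[0.2,-4,-2,0,0],[0.2,-2,-1.7,0,0],[0.0,0,0,0,0],[0.0,0,0,0,0]]

```text
clock: 7.55
position: [0.5919, 0.1209, 0.297]
ee_rot: [0.0, 0.669, 0.743, 0.001]
contact_force: [0.0, 1.4, -0.2]
width: 0.043
```

```bash
python3 - <<'E'
from h import *
p=shot('wrist','w5.png');q=shot('top','t5.png');s=telemetry.get_state();print(s['clock'],s['position'],s['width'],s['contact_force'])
for n,i in(('w',p),('t',q)):
  for t in ('filter_tab','blank_stud','flap_bar'): print(n,t,[(np.round(b['xy'],1),round(b['confidence'],2)) for b in finder.boxes_of(i,t)])
np.save('p5.npy',dict(eye=p['eye'],attitude=p['attitude'],camera_matrix=p['camera_matrix']),allow_pickle=True)
E
```

```text
7.65 [0.59266921 0.12133879 0.29647002] 0.04278676835965807 [ 0.05810384 -0.46492188 -0.55227588]
w filter_tab [(array([327.7, 198.3]), 0.87)]
w blank_stud [(array([409.3, 198.8]), 0.93)]
w flap_bar [(array([362.5, 329. ]), 0.75)]
t filter_tab [(array([236.1, 212. ]), 0.58)]
t blank_stud [(array([199.1, 214.4]), 0.63)]
t flap_bar [(array([245. , 154.2]), 0.71)]
```

View pics/w5.png

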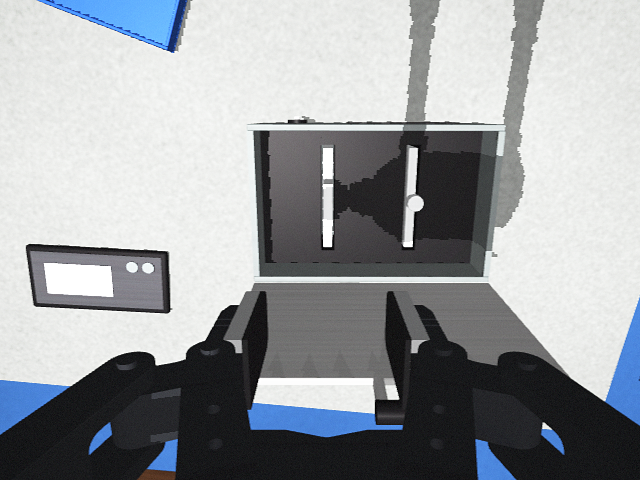

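View pics/t5.png

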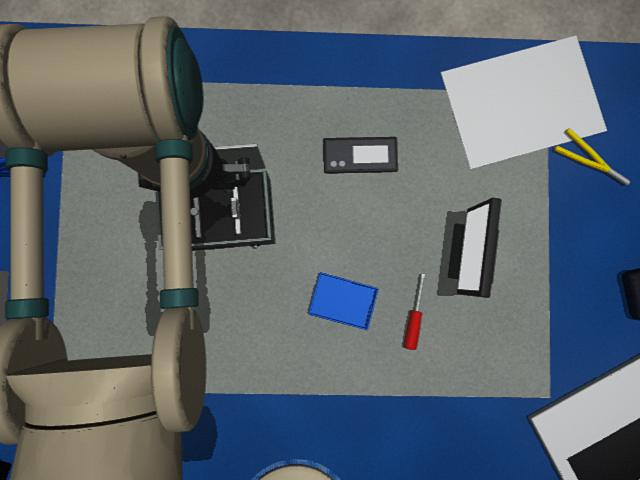

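```bash
python3 - <<'E'
from h import *
p=np.load('p5.npy',allow_pickle=True).item()
q=shot('top')
X,r=tri([(p,(327.7,200)),(q,(236.1,212))]);print(X,r)
for z in(.075,.09,.10): print(z,atz(p,(327.7,200),z),atz(q,(236.1,212),z))
ex=np.array([.9945,.1045]);ey=np.array([-.1045,.9945])
# rim corners in wrist at z=.1
for px in [(248,126),(504,126),(490,281),(258,281)]: print(atz(p,px,.1))
a=cv2.imread('pics/w5.png')[130:270,300:440];b=cv2.imread('pics/t5.png')[180:250,180:280]
cv2.imwrite('pics/w5c.png',cv2.resize(a,None,fx=4,fy=4,interpolation=cv2.INTER_CUBIC));cv2.imwrite('pics/t5c.png',cv2.resize(b,None,fx=6,fy=6,interpolation=cv2.INTER_CUBIC))
E
```

```text
[0.5904595  0.12075619 0.07366905] [np.float64(0.002099813220247859), np.float64(0.002099813220247825)]
0.075 [0.59218432 0.12153546 0.075     ] [0.5883331  0.11968216 0.075     ]
0.09 [0.58937118 0.12118104 0.09      ] [0.58637806 0.11729024 0.09      ]
0.1 [0.58749576 0.12094476 0.1       ] [0.5850747  0.11569562 0.1       ]
[0.53672201 0.05394713 0.1       ]
[0.5159015  0.24934062 0.1       ]
[0.64216875 0.26531726 0.1       ]
[0.66304201 0.06959045 0.1       ]
```

View pics/w5c.png

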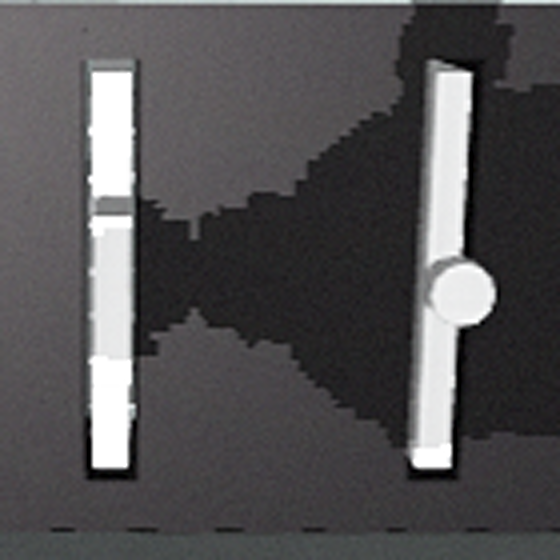

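View pics/t5c.png

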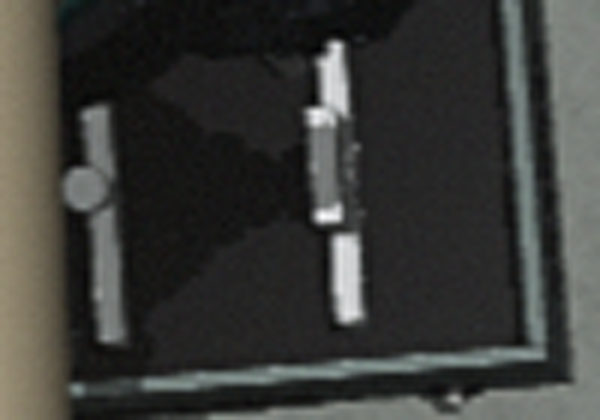

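```bash
python3 - <<'E'
from h import *
p=np.load('p5.npy',allow_pickle=True).item()
q=shot('top')
print(tri([(p,(327.9,201.9)),(q,(234,207.5))]))
for z in(.085,.09,.095): print(z,atz(p,(327.9,201.9),z),atz(q,(234,207.5),z))
s=telemetry.get_state();print(s['position'])
# tab side edges in wrist at .09
a=atz(p,(300+111/4,130+215/4),.09);b=atz(p,(300+111/4,130+358/4),.09);print(a,b,np.linalg.norm(b-a),np.degrees(np.arctan2(*(b-a)[[1,0]])))
E
```

```text
(array([0.59434426, 0.12232493, 0.08033279]), [np.float64(0.001619783134101073), np.float64(0.001619783134100964)])
0.085 [0.59190148 0.12163968 0.085     ] [0.59522456 0.12217199 0.085     ]
0.09 [0.59094123 0.12151673 0.09      ] [0.59452785 0.12135224 0.09      ]
0.095 [0.58998099 0.12139377 0.095     ] [0.59383114 0.12053248 0.095     ]
[0.59218399 0.12112156 0.29644798]
[0.57594557 0.11977772 0.09      ] [0.60584788 0.12299602 0.09      ] 0.030074998265894687 6.142952164724562
```

Request:
carry_out:
  rows:
    - [[0,0,0,-3,0],[0,0,0,-4,0],[0,0,0,-4,0],[0,0,0,-3,0],[0,0,0,-3,0],[0,0,0,-2,0],[0,0,0,-1,0],[0,0,0,0,0],[0,0,0,0,0]]

```text
clock: 8.95
position: [0.5928, 0.121, 0.0976]
ee_rot: [0.001, 0.669, 0.744, 0.001]
contact_force: [0.3, -0.5, 0.0]
width: 0.0432
```

```bash
python3 - <<'E'
from h import *
p=shot('wrist','w6.png');s=telemetry.get_state();print(s['clock'],s['position'],s['width'],s['contact_force'])
print(proj(p,[.592,.1213,.09]))
E
```

```text
9.0 [0.5930795  0.12103633 0.09805364] 0.04251728612478377 [0.31624893 0.03362184 0.06485535]
[328.96158153 302.41644482]
```

View pics/w6.png

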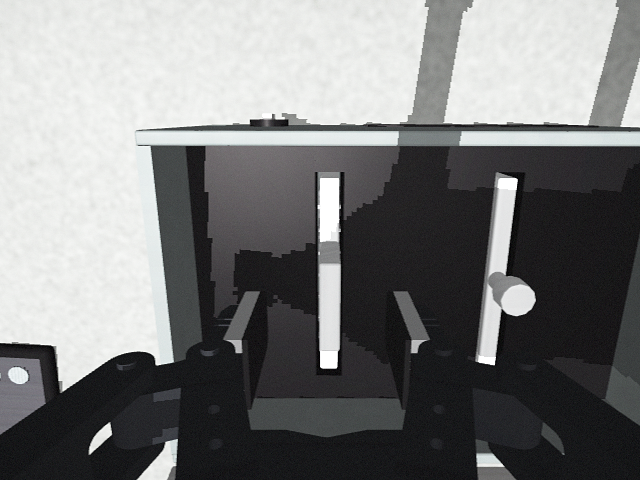

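Request:
carry_out:
  rows:
    - [[0,0,0,-1.4,0],[0,0,0,-1.3,0],[0,0,0,0,0],[-1,0,0,0,0],[-1,0,0,0,0],[-1,0,0,0,0],[-1,0,0,0,0],[-1,0,0,0,0],[-1,0,0,0,0]]
  force: 50

```text
clock: 9.9
position: [0.5926, 0.1211, 0.0705]
ee_rot: [0.0, 0.669, 0.744, 0.001]
contact_force: [0.5, -0.0, 4.4]
width: 0.0072
```

```bash
python3 - <<'E'
from h import *
p=shot('wrist','w7.png');s=telemetry.get_state();print(s['clock'],s['position'],s['width'],s['contact_force'])
E
```

```text
9.95 [0.5925963  0.12111471 0.07048633] 0.006758373967884055 [-0.05352173  0.66709559  5.39829397]
```

View pics/w7.png

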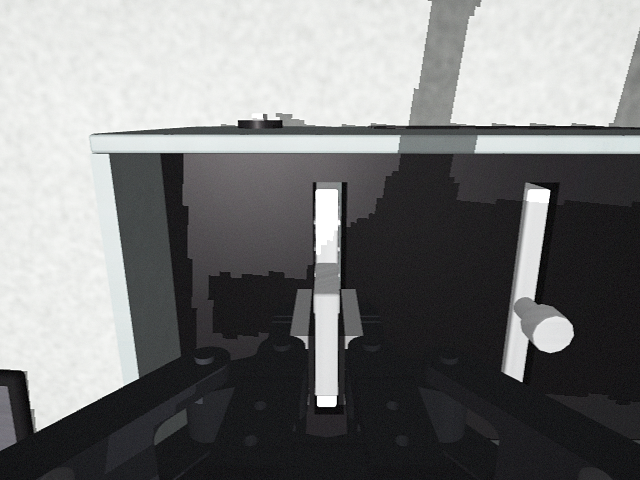

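Request:
carry_out:
  rows:
    - [[-1,0,0,1,0],[-1,0,0,2,0],[-1,0,0,2.5,0],[-1,0,0,2.5,0],[-1,0,0,2.5,0],[-1,0,0,2.5,0],[-1,0,0,1,0],[-1,0,0,0,0],[-1,0,0,0,0],[-1,0,0,0,0]]

```text
clock: 10.95
position: [0.5909, 0.1208, 0.2079]
ee_rot: [-0.001, 0.669, 0.744, -0.001]
contact_force: [0.4, 0.4, -0.8]
width: 0.007
```

```bash
python3 - <<'E'
from h import *
p=shot('wrist','w8.png');p=shot('scene','s8.png');s=telemetry.get_state();print(s['clock'],s['position'],s['width'],s['contact_force'])
for t in ('filter_tab','filter_plate','blank_stud','panel_face'): print(t,[(np.round(b['xy'],1),round(b['confidence'],2)) for b in finder.boxes_of(p,t)])
E
```

```text
11.05 [0.59117327 0.12084152 0.20816783] 0.0072150559137355704 [ 0.85878019 -0.45724385 -0.8400575 ]
filter_tab [(array([423.4, 197.2]), 0.7)]
filter_plate [(array([420.5, 200.1]), 0.7)]
blank_stud [(array([421.8, 199. ]), 0.34)]
panel_face [(array([177.4, 337.8]), 0.78)]
```

View pics/s8.png

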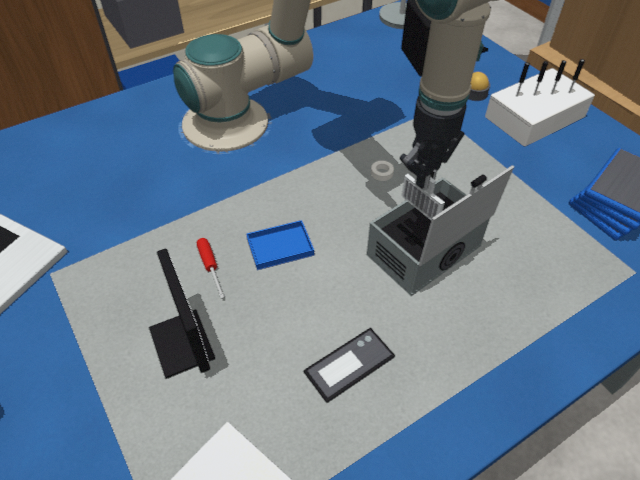

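View pics/w8.png

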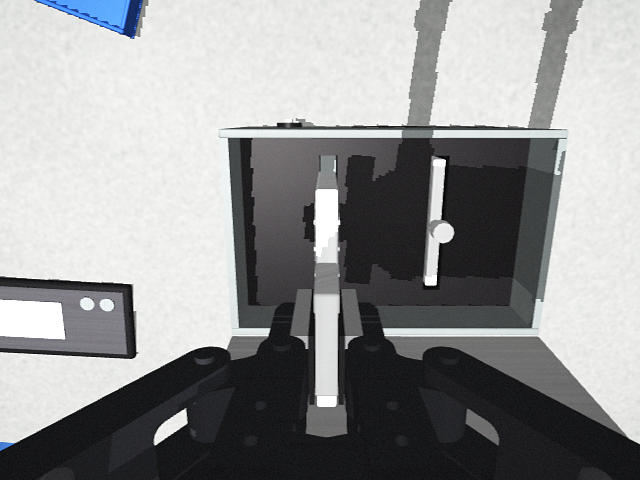

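Request:
carry_out:
  rows:
    - [[-1,-0.2,-1.5,0,-0.01],[-1,-0.4,-2.5,0,-0.02],[-1,-0.5,-3,0,-0.02],[-1,-0.5,-3.5,0,-0.02],[-1,-0.5,-3.5,0,-0.02],[-1,-0.5,-3.5,0,-0.02],[-1,-0.5,-3.5,0,-0.02],[-1,-0.5,-3.5,0,-0.02],[-1,-0.5,-3,0,-0.02],[-1,-0.5,-2.5,0,-0.02],[-1,-0.4,-2,0,-0.02],[-1,0,0,0,-0.02]]

```text
clock: 12.45
position: [0.5409, -0.2027, 0.2097]
ee_rot: [0.001, 0.751, 0.66, -0.001]
contact_force: [-0.1, 0.3, -2.0]
width: 0.0068
```

```bash
python3 - <<'E'
from h import *
s=telemetry.get_state();print(s['clock'],s['position'],s['width'],s['contact_force']);m=rot(s['ee_rot']);print(np.degrees(np.arctan2(m[1,0],m[0,0])))
p=shot('top','t9.png');p=shot('scene','s9.png');s=telemetry.get_state();print(s['position'])
E
```

```text
12.45 [ 0.54086847 -0.20265953  0.20970191] 0.006780919673213571 [-0.07439352  0.30868832 -1.98112426]
82.62807506400263
[ 0.54134866 -0.1996885   0.20970464]
```

View pics/t9.png

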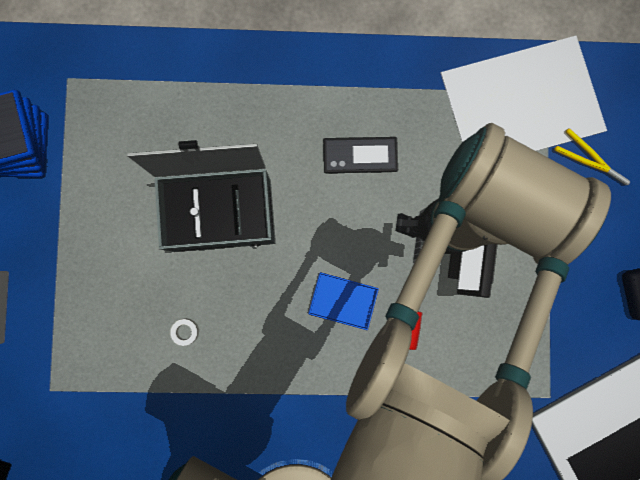

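View pics/s9.png

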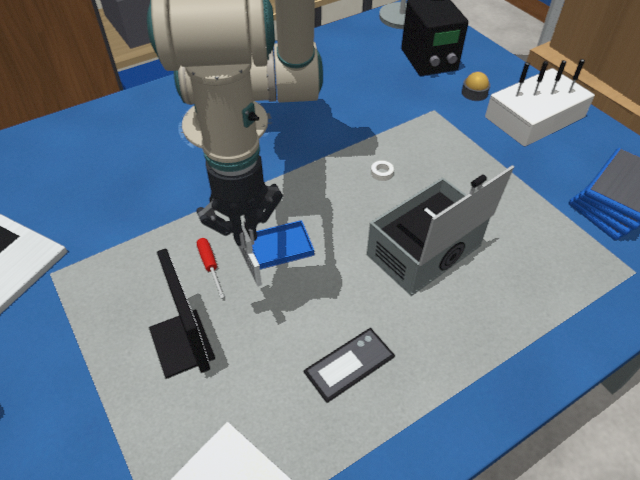

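Request:
carry_out:
  rows:
    - [[-1,-0.2,-1.5,-0.8,0],[-1,-0.2,-1.3,-1.5,0],[-1,0,-0.7,-1.5,0],[-1,0,0,-1.5,0],[-1,0,0,-1.5,0],[-1,0,0,-1,0],[-1,0,0,0,0],[-1,0,0,0,0],[-1,0,0,0,0]]

```text
clock: 13.45
position: [0.5386, -0.2343, 0.1326]
ee_rot: [0.001, 0.749, 0.662, 0.0]
contact_force: [-0.2, 0.0, -0.8]
width: 0.0071
```

```bash
python3 - <<'E'
from h import *
s=telemetry.get_state();print(s['clock'],s['position'],s['width'],s['contact_force']);m=rot(s['ee_rot']);print(np.degrees(np.arctan2(m[1,0],m[0,0])),m[:,2])
p=shot('wrist','w10.png');p=shot('scene','s10.png');s=telemetry.get_state();print(s['position'],s['qd'])
print(proj(p,[.537,-.237,.095]))
a=cv2.imread('pics/s10.png')[180:400,130:340];cv2.imwrite('pics/s10c.png',cv2.resize(a,None,fx=2.7,fy=2.7,interpolation=cv2.INTER_CUBIC))
E
```

```text
13.45 [ 0.53858059 -0.23432746  0.132555  ] 0.007066268469289236 [-0.22405097  0.00282051 -0.81110259]
82.93133889940371 [ 1.54396757e-03 -8.62487176e-04 -9.99998436e-01]
[ 0.53848263 -0.2343323   0.1326115 ] [-0.00041517  0.00121727  0.00277369  0.00084947  0.00204174  0.00056155]
[232.80752146 291.62793424]
```

View pics/w10.png

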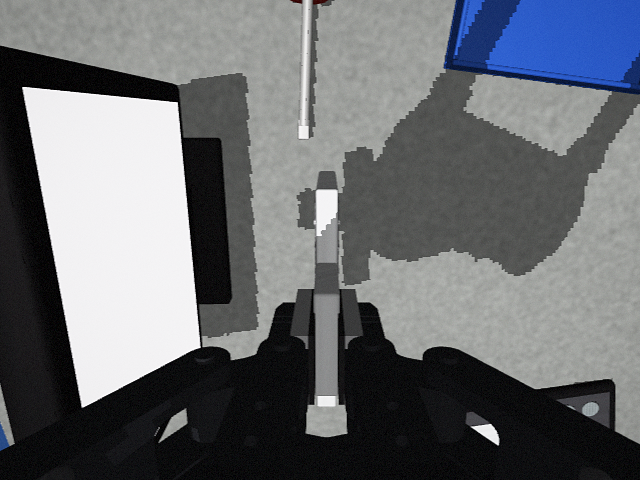

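View pics/s10c.png

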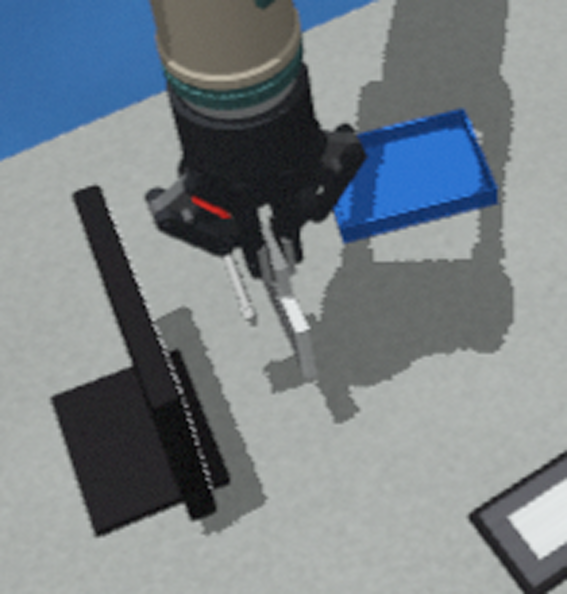

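```bash
python3 - <<'E'
from h import *
w=shot('wrist');s=telemetry.get_state();t=s['position']
for z in(.025,.03,.035):
    a=atz(w,(179,102),z);b=atz(w,(200,345),z);print(z,a,b,np.degrees(np.arctan2(*(b-a)[[1,0]])))
a=atz(w,(180,85),.025);print('panel bottom near corner',a)
# panel bottom-left vertical plane check: lit plane
ang=np.radians(82.9);u=np.array([np.sin(ang),-np.cos(ang),0]);n=np.array([np.cos(ang),np.sin(ang),0])
for dz in(.03,.034,.038):
    c=t-[0,0,dz]
    print(dz,[np.round(proj(w,c-u*.045+n*sg*.004+np.array([0,0,k])),1).tolist() for k in(.027,-.027) for sg in(-1,1)])
E
```

```text
0.025 [ 0.452631   -0.30700587  0.025     ] [ 0.60279461 -0.32604372  0.025     ] -7.225452179248426
0.03 [ 0.45299368 -0.30538647  0.03      ] [ 0.60014176 -0.324042    0.03      ] -7.225452179248424
0.035 [ 0.45335637 -0.30376707  0.035     ] [ 0.5974889  -0.32204029  0.035     ] -7.225452179248429
panel bottom near corner [ 0.44393582 -0.30453128  0.025     ]
0.03 [[316.4, 187.6], [339.9, 187.6], [319.1, 169.0], [336.4, 169.0]]
0.034 [[316.7, 185.8], [339.6, 185.8], [319.3, 168.0], [336.3, 168.0]]
0.038 [[317.0, 184.1], [339.3, 184.1], [319.4, 167.1], [336.1, 167.1]]
```

```bash
python3 - <<'E'
from h import *
s=telemetry.get_state();print(s['clock'],s['position'],s['width'],abs(s['qd']).max())
print(manip.sign_off())
E
```

```text
13.6 [ 0.53839328 -0.23426428  0.13249797] 0.006848997252151233 0.004830270735012758
the job is handed in; nothing more can be done
None
```

I lifted the cover flap open to roughly 1.7 rad and left it there. I then drew out the filter plate by its broad tab and handed the job in at 13.6 s, still holding the plate in front of the light panel. The sign-off gives no verdict, so this rests on my own checks.

**Plate position:** The wrist camera puts the plate about 82 mm from the lit face. Sideways it is within a few millimetres of the panel's middle, and its centre is about 4 mm above the panel's centre.

**Plate attitude:** It is upright and lines up with the panel to within about 0.2°. The measured yaws are -7.1° for the plate and -7.2° for the panel.

**Grip and stillness:** The finger opening reads about 7 mm on the 8 mm tab at a 50 N grip, and the arm's joint speeds are practically zero.

**Rest of the scene:** My last top and scene pictures, taken during the carry, show the flap open, the blank plate in its slot and the bystanders that were visible in place.

**Checks that disagreed:**
- **Lift bar:** The finder repeatedly reported the flap instead of the bar, so I used my own pixel readings, which matched between views.
- **Panel width:** I measured 164 mm against the stated 170 mm, which puts about 3 mm of uncertainty on its centre.
- **Tab height:** Triangulating the tab's top gave 80 mm against the expected 86–94 mm, so I set the grasp from the deck height in the text.
- **Grip force:** About 5 N of upward force showed while closing on the tab, possibly from the fingertips touching the deck. It was gone after the lift.

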